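# Retension a cam quick-release work clamp

## Task

The rusty T-piece sits too loosely in its blue quick-release clamp. On that clamp (not on the empty one) flip the lever with the red handle right over to open it, then turn the black bar of the adjusting nut clockwise, by less than a quarter turn, until the bar lies lengthways along the steel strap, and flip the lever fully back to its closed position. Leave the T-piece in its place and do not move the lever of the empty clamp.

Things in the scene. Friction and masses are not known exactly. Their poses are not given: they have to be found in the camera images.
- clamp: Clamp with the rusty T-piece, fixed: base 170x92x12 mm, blue housing 56x56 mm up to 64 mm, steel strap 32 mm wide, top at 78 mm (82 lever open). Origin on the bench, under the nut's axis. x axis: level along the strap, away from its nose (nose 84 mm to -x); y level across it; z up. The lever swings on the -y side (handle's middle at y = -80 mm), about an axis parallel to y at x = 0, 37 mm high.
- cam_lever (a joint): Swing of this clamp's lever, rad: 0 closed (at its stop, leaning 55 degrees from upright to the clamp's -x, the T-piece's side), 0.96 upright, 1.92 open (at the other stop, leaning 55 degrees to +x). Stays where left; friction takes about 2 to 3 N at the handle; no spring. Shut fingers pushing level against the handle move it.
- lever_knob (a point): Centre of the red handle at the end of this clamp's lever: a barrel 25 mm across and 38 mm long, lying along the clamp's y axis and turning freely on its pin, 90 mm from the lever's axis; the lever's 10 mm steel shaft joins its +y end (shaft at clamp y = -55 mm). Closed: 89 mm above the bench and at clamp x = -74 mm; upright: 127 mm high, x = 0; open: 89 mm high, x = +74 mm.
- adjust_nut (a joint): Turn of this clamp's adjusting nut, rad, growing clockwise seen from above: 0 with the bar lengthways along the strap, as wanted; starts 0.75 to 1.35 short of that (negative). Stops at -1.6 and +0.5. Friction 0.06 N m; stays where left.
- nut_grip (a point): Grip point of the adjusting nut: on its upright axis, near half the height of its black bar, 101 mm above the bench (105 with the lever open). Bar 46 mm long, 12 thick, 28 high (top 13 mm above this point), on a brass disc 38 mm across and 8 thick. x axis along the bar, y across it.
- t_piece (a point): Rusty steel T-joint practice piece lying loose on the base plate under the strap's nose: foot 40x60x8 mm, upright 8 mm thick rising to 58 mm along its +y edge. Point 29 mm above its underside. Leave it in place.
- spare_knob (a point): Centre of the red handle on the lever of the second, empty clamp of the same make. Leave it as it is.

How it is judged:
On the way, in this order (a step that is already met when the one before it is completed fails the run):
1. the lever is flipped open (value of joint cam_lever above 1.5 rad), for 0.2 s.
2. with the lever open, the nut is turned until its bar lies along the strap (value of joint cam_lever above 1.4 rad and value of joint adjust_nut between -0.2 and 0.2 rad), for 0.2 s.
At the end, for the whole second after the job is handed in: The lever of the clamp with the T-piece is back within 0.25 rad of closed, its nut's bar lies within 0.21 rad (12 degrees) of the strap's length, the T-piece is within 15 mm of where it was, and the empty clamp's lever has not been moved (handle within 20 mm) (value of joint cam_lever below 0.25 rad and value of joint adjust_nut between -0.21 and 0.21 rad and distance of t_piece from where it was at the start of the episode below 0.015 m and distance of spare_knob from where it was at the start of the episode below 0.02 m); the robot touches nothing.
It fails at once if the T-piece is knocked out of place (distance of t_piece from where it was at the start of the episode above 0.015 m).
It fails at once if the lever of the empty clamp is moved (distance of spare_knob from where it was at the start of the episode above 0.02 m).
It also fails if it takes over 61 s, if anything falls off the work surface, if the arm or the gripper's body presses on something with over 40 N, if the wrist force passes 120 N, or if a joint passes its speed limit or range.

## Robot

A 6-joint arm with a two-finger parallel gripper is mounted at the origin on a cart in front of the work surface, level with it; the furniture and walls round the work are solid. World frame = base frame: x ahead of the robot, y to its left, z up, the work surface at z = 0. Lengths are in m, angles in rad, forces in N, time in s.
With the tool pointing down it reaches from about 0.4 to 0.825 m from the base axis. Payload 7 kg.
Tool frame: the origin (TCP) lies between the finger pads; the fingertips stand arm.tip_extent ahead of it and the grasp point (between the pads) lies 3 mm ahead of it (arm.tip_extent is the distance from the TCP to the fingertips, in m); z points along the fingers, y is the direction in which the jaws open and shut (so a half turn about z gives the same grasp; the last joint's range is limited). The gripper opens to 88 mm and grips with 3 to 60 N. Pads are 19 mm wide; open, the fingers measure 130 mm over their backs; the gripper's body (78 mm by 193 mm) begins 47 mm behind the grasp point.
Start: joints at [-0.826, 0.359, 0.012, 0, -1.224, -0.288], TCP at [0.298, -0.606, 0.249] pointing down, gripper open.
Joint ranges: [-3.07, 3.07], [-1.43, 2.12], [-1.02, 1.25], [-3.03, 1.67], [-3.05, -0], [-3.03, 3.03]. Speed limits (rad/s): [2.39, 2.39, 3.01, 3.14, 3.14, 3.14].

## Interface

Orientations are given as [roll, pitch, yaw] about the fixed x, y, z axes, in that order (R = Rz(yaw) Ry(pitch) Rx(roll)).
In Python, from station import arm gives the robot as it stands.
- The arm moves only by the tool servo_tool, never from a script. Its argument "steps" is a list that holds one entry, the list of rows, each a list of 5 numbers: the finger opening in mm, from 0 to 87.6, then the shift along the tool's x, y, z in mm, then the turn about the tool's z in degrees. A call has 1 to 8 rows; each row shifts and turns the commanded pose from where the row before left it, along the tool's axes as they then stand; what a row does not reach is not made up. A row lasts 1/8 s, in which the tool goes at most 62.5 mm and 10.7 degrees, less where a joint would pass 70% of its speed; a pose out of reach is approached as far as the arm can. A call is refused whole if a number of a shift passes 62.5 or a number of a turn 10.7, either way. A call with a gripper value outside its range is refused whole. The fingers move at their own pace and stop on an object; "squeeze" is the grip in N (left out, the last holds). Time passes only in rows, so rows that do not move let the fingers close. It gives the time, the measured TCP pose, the force and the opening at its end, in the units of the state.
- arm.get_state(): the state, without advancing time (a new reading comes with each control period).
- arm.grab_frame(name): name is "scene" or "top"; returns a dict with "image" (400x640x3 uint8, red, green, blue), "z_map" (400x640 float32, m along the optical axis (not along the pixel's ray), 0 where there is no reading), "camera_matrix" (3x3 intrinsics, pixels), "dist_coeffs" ([k1, k2, p1, p2, k3] as OpenCV has them; the pictures are not rectified), "rvec" (rotation vector, rad) and "tvec" (3), from world to camera coordinates, as OpenCV has them. Camera axes: x right, y down, z forward; pixel columns grow to the right and rows downward; lengths in m; the calibration is good to about 2 mm. A picture is of the moment at which its call begins.
- arm.job_done(): hands the job in, once; it reports no verdict.
Trained networks look in a picture, given as the dict that the camera call returned (one of the last four; its "shot" number tells which), for a name from the list of things; names that differ only in an ending like _2 or _b are one class to them, and where a whole thing is asked for, a point or a joint stands for the part that bears it (a point fixed in the world has none). Each returns a list of dicts, best first, with "p" (0 to 1); they miss things now and then, are a little off and sometimes report something else, mostly with a low value. They report only what shows in the picture. A call takes as long as a camera call.
- arm.search_frame(picture, thing): "extent" ([left, top, right, bottom] in pixels, round what is visible of it).
- arm.cut_out(picture, thing): "mask" (400x640 bool, what is visible of it) and "extent" ([left, top, right, bottom] in pixels, round what is visible of it).
- arm.landmark_of(picture, thing): "xy" ([column, row] in pixels: a listed point, or the origin of a listed thing).
The state is a dict: "t": time; "q": joint angles; "qd": joint speeds; "joint_efforts": joint torques, N m; "eef_pos": TCP position; "ee_rot": TCP orientation; "force": force on the tool from outside, world axes, zero at the start; "moment": the same for the moment, N m; "width": finger opening in m.
Only numpy, scipy, OpenCV 4.12 (cv2) and the standard library are available. Lean on these libraries where they do the work, as an engineer would, in place of code of your own. Each camera call takes 0.05 s, during which the arm holds its last target. There are 200 camera calls.

## Working session

There is one attempt and no reset: what is moved stays moved. The work goes in short steps, Python scripts to look and compute and a tool call to move; the robot and the scene stay as the last step left them, time stands still between calls to the robot, and variables do not carry over. Pictures are saved under pics/ and viewed, and the job is handed in when it is done.

Besides the shell and the picture viewer there is one more tool, called after "Request:" as name([rows], argument=value, ...), one row to a line, values as JSON. servo_tool: Moves the arm, as the interface text tells. Its arguments: {"type":"object","properties":{"steps":{"type":"array","items":{"type":"array","items":{"type":"array","items":{"type":"number"}}}},"squeeze":{"type":"number"}},"required":["steps"]}

```bash
mkdir -p pics; cat > h.py <<'E'
import numpy as np, cv2
from station import arm
def ray(f,uv):
    n=cv2.undistortPoints(np.array([[uv]],float),f["camera_matrix"],np.array(f["dist_coeffs"]))[0,0]
    R=cv2.Rodrigues(np.array(f["rvec"],float))[0]; t=np.array(f["tvec"],float).ravel()
    return -R.T@t, R.T@np.array([n[0],n[1],1.]),R,t
def atz(f,uv,z):
    c,d,_,_=ray(f,uv); return c+d*(z-c[2])/d[2]
def atd(f,uv):
    c,d,_,_=ray(f,uv); u,v=int(round(uv[0])),int(round(uv[1])); p=f["z_map"][max(0,v-2):v+3,max(0,u-2):u+3]; p=p[p>0]
    return c+d*np.median(p) if len(p) else None
def proj(f,P):
    return cv2.projectPoints(np.array([P],float),np.array(f["rvec"],float),np.array(f["tvec"],float),f["camera_matrix"],np.array(f["dist_coeffs"]))[0][0,0]
def save(f,name,crop=None,s=1):
    im=f["image"][...,::-1]
    if crop: im=im[crop[1]:crop[3],crop[0]:crop[2]]
    cv2.imwrite("pics/"+name,cv2.resize(im,None,fx=s,fy=s))
E
python3 - <<'E'
from h import *
np.set_printoptions(precision=4,suppress=True)
s=arm.get_state();print(s, arm.tip_extent)
for n in("scene","top"):
    f=arm.grab_frame(n);save(f,n+"0.png")
    print(n,ray(f,(320,200))[0])
    for th in("clamp","lever_knob","nut_grip","t_piece","spare_knob"):
        for r in arm.landmark_of(f,th)[:3]: print(th,np.array(r["xy"]),round(r["p"],2),atd(f,r["xy"]),atz(f,r["xy"],{"clamp":0,"nut_grip":.101,"t_piece":.041}.get(th,.089)))
E
```

```text
{'t': 0.0, 'q': array([-0.8259,  0.3594,  0.011 , -0.0003, -1.2241, -0.2881]), 'qd': array([-0.0004,  0.0007,  0.0002,  0.0004, -0.0005,  0.0003]), 'joint_efforts': array([ -0.0002, -58.2722,  29.3054,   6.9972,   0.0068,  -0.0002]), 'eef_pos': array([ 0.2975, -0.6054,  0.2476]), 'ee_rot': array([ 3.1399, -0.0002, -2.6849]), 'force': array([-0.756 ,  0.1002, -0.3067]), 'moment': array([0.0081, 0.0447, 0.0303]), 'width': 0.08776698781256279} 0.022
scene [0.1008 0.6355 0.7563]
clamp [271.8 293.1] 0.84 [0.4187 0.329  0.0588] [ 0.4455  0.3031 -0.    ]
nut_grip [270.2 264.3] 0.59 [0.4339 0.3104 0.1073] [0.4371 0.3072 0.101 ]
t_piece [315.1 297.2] 0.88 [0.3498 0.3011 0.0776] [0.3632 0.2831 0.041 ]
t_piece [363.1 156.6] 0.32 [ 0.4613 -0.0063  0.0991] [ 0.4932 -0.063   0.041 ]
spare_knob [364.  157.9] 0.83 [ 0.4579 -0.0045  0.0987] [ 0.4632 -0.014   0.089 ]
top [0.3328 0.1255 0.9341]
clamp [226.9 204.9] 0.91 [0.4327 0.284  0.0916] [0.4436 0.3012 0.    ]
lever_knob [262.5 228.8] 0.92 [0.3861 0.2122 0.1031] [0.387  0.2137 0.089 ]
nut_grip [214.6 200.1] 0.57 [0.4384 0.3025 0.1183] [0.4406 0.3062 0.101 ]
t_piece [228.7 243.2] 0.76 [0.3587 0.2803 0.0778] [0.3598 0.2869 0.041 ]
spare_knob [377.  191.5] 0.67 [ 0.4618 -0.0086  0.1005] [ 0.4636 -0.0105  0.089 ]
```

```bash
python3 - <<'E'
import cv2
a=cv2.imread("pics/top0.png")[120:300,130:430];cv2.imwrite("pics/t0.png",cv2.resize(a,None,fx=2.6,fy=2.6,interpolation=2))
E
```

```text
(no output)
```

View pics/t0.png

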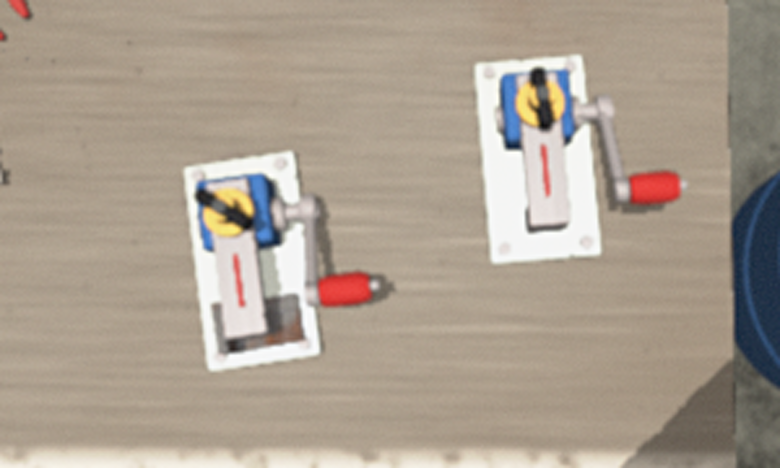

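View pics/scene0.png

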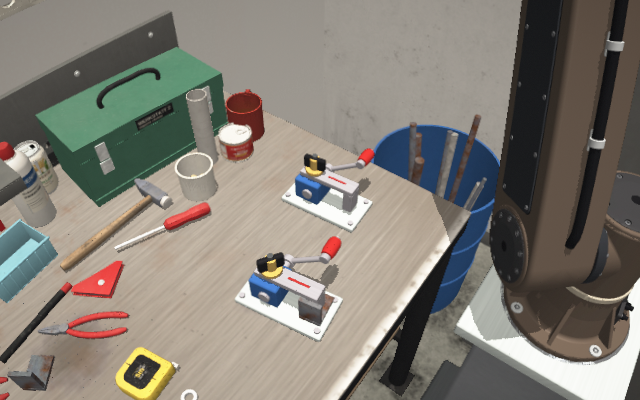

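```bash
python3 - <<'E'
from h import *
np.set_printoptions(precision=4,suppress=True)
f=arm.grab_frame("top")
g=lambda u,v,z:atz(f,(130+u/2.6,120+v/2.6),z)
c=[g(u,v,.012)[:2] for u,v in((184,168),(293,152),(321,354),(209,371))]
print(c)
m=[np.linalg.norm(c[i]-c[(i+1)%4]) for i in range(4)];print(m,"ctr",np.mean(c,0))
print("yaw",[np.degrees(np.arctan2(*(d[::-1]))) for d in (c[0]-c[3],c[1]-c[2])])
print("red stripe",g(236,254,.078),g(242,306,.078))
a,b=g(200,195,.114),g(250,222,.114);print("bar",a,b,np.degrees(np.arctan2(a[1]-b[1],a[0]-b[0])))
# mask-based bar via depth
c0,_,R,t=ray(f,(0,0))
uu,vv=np.meshgrid(np.arange(190,245),np.arange(175,235))
n=cv2.undistortPoints(np.stack([uu.ravel(),vv.ravel()],1).astype(float)[:,None],f["camera_matrix"],np.array(f["dist_coeffs"]))[:,0]
z=f["z_map"][vv.ravel(),uu.ravel()]
P=(np.c_[n,np.ones(len(n))]*z[:,None]-t)@R
q=P[(P[:,2]>.106)&(P[:,2]<.12)&(z>0)];print(len(q),q.mean(0)); u,s,v=np.linalg.svd(q[:,:2]-q[:,:2].mean(0),full_matrices=False);print(s,np.degrees(np.arctan2(v[0,1],v[0,0])))
q=P[(P[:,2]>.072)&(P[:,2]<.082)&(z>0)]
print("strap",len(q),cv2.minAreaRect((q[:,:2]*1000).astype(np.float32)))
for n_ in("scene","top"):
    f=arm.grab_frame(n_)
    for r in arm.cut_out(f,"lever_knob")[:2]:
        v,u=np.nonzero(r["mask"]);print(n_,r["p"],r["extent"],atz(f,(u.mean(),v.mean()),.089),atd(f,(u.mean(),v.mean())))
E
```

```text
[array([0.4853, 0.3564]), array([0.5   , 0.2672]), array([0.3341, 0.2392]), array([0.3196, 0.3289])]
[np.float64(0.09038592982936194), np.float64(0.16823146831908825), np.float64(0.0908535727538492), np.float64(0.1679426408360931)] ctr [0.4097 0.2979]
yaw [np.float64(9.41942728461359), np.float64(9.578451629499597)]
red stripe [0.4087 0.2977 0.078 ] [0.3694 0.2916 0.078 ]
bar [0.4485 0.3183 0.114 ] [0.4291 0.2812 0.114 ] 62.385660135928916
160 [0.4405 0.3022 0.1134]
[0.1572 0.0549] -120.796475229208
strap 479 ((420.9463195800781, 299.2550048828125), (93.3690414428711, 33.078163146972656), 7.920722007751465)
scene 0.69 [286.8, 235.6, 343.2, 266.3] [0.3938 0.2342 0.089 ] [0.4327 0.181  0.0006]
top 0.58 [249.8, 192.4, 273.0, 235.0] [0.3966 0.2267 0.089 ] [ 0.4033  0.2373 -0.    ]
```

Request:
servo_tool([
  [[0, 0, 0, 0, 8.6], [0, 0, 0, 0, 8.6], [0, -23, 47.5, 0, 0], [0, -23, 47.5, 0, 0], [0, -23, 47.5, 0, 0], [0, -23, 47.5, 0, 0], [0, -23, 47.5, 0, 0], [0, -23, 47.5, 0, 0]],
], squeeze=20)

```text
t: 1.85
eef_pos: [0.3899, -0.3012, 0.2489]
ee_rot: [-3.141, 0.001, -2.985]
force: [0.3, 0.5, 0.8]
width: 0.0133
```

Request:
servo_tool([
  [[0, -23, 47.5, 0, 0], [0, -23, 47.5, 0, 0], [0, -23, 47.5, 0, 0], [0, -23, 47.5, 0, 0], [0, 8, 52, 0, 0], [0, 8, 52, 0, 0], [0, 8, 52, 0, 0], [0, 0, 0, 0, 0]],
])

```text
t: 2.85
eef_pos: [0.4021, 0.0525, 0.2491]
ee_rot: [3.141, 0.002, -2.979]
force: [0.9, -0.8, 0.2]
width: 0.0007
```

Request:
servo_tool([
  [[0, 7.8, 52.2, 0, 0], [0, 7.8, 52.2, 0, 0], [0, 7.8, 52.2, 0, 0], [0, 0, 0, 50, 0], [0, 0, 0, 45, 0], [0, 0, 0, 0, 0]],
])

```text
t: 3.6
eef_pos: [0.3542, 0.1985, 0.1515]
ee_rot: [-3.137, -0.005, -2.986]
force: [-1.3, -0.4, 0.6]
width: 0.0003
```

```bash
python3 - <<'E'
from h import *
np.set_printoptions(precision=4,suppress=True)
s=arm.get_state();print(s["q"],s["eef_pos"],s["ee_rot"],s["force"])
f=arm.grab_frame("top");save(f,"t1.png",(170,130,330,270),4)
f=arm.grab_frame("scene");save(f,"s1.png",(200,180,400,330),4)
E
```

```text
[ 1.0023  0.0015 -0.6822 -0.0005 -0.8935 -2.4171] [0.3542 0.1985 0.1515] [-3.137  -0.0045 -2.9859] [-1.2713 -0.4355  0.6109]
```

View pics/t1.png

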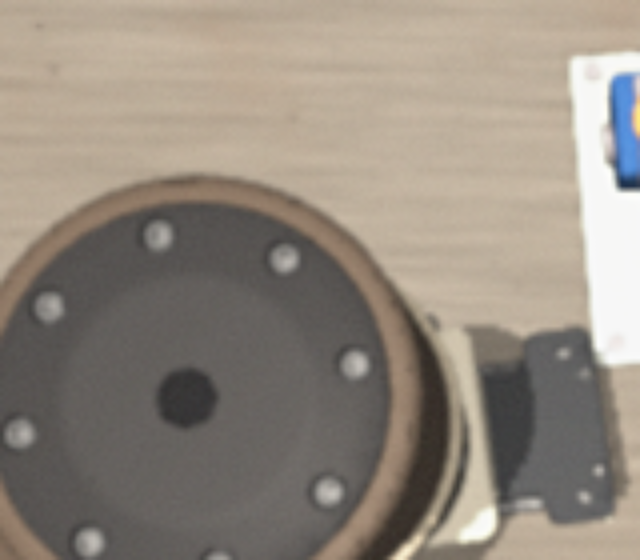

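View pics/s1.png

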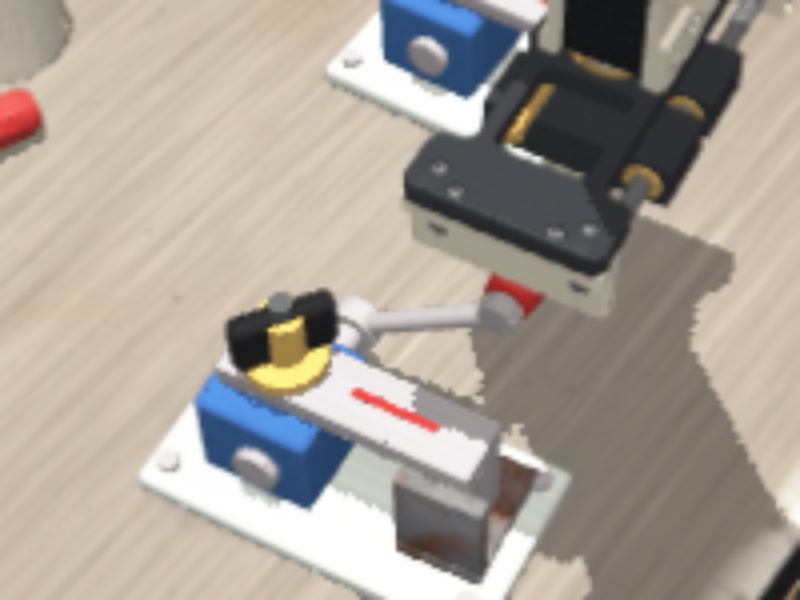

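Request:
servo_tool([
  [[0, 1, 4, 25, 0], [0, 0, 0, 20, 0], [0, 0, 0, 9, 0], [0, 0, 0, 0, 0]],
])

```text
t: 4.2
eef_pos: [0.3542, 0.2048, 0.1004]
ee_rot: [3.141, 0.001, -2.985]
force: [0.3, 0.0, 0.6]
width: 0.0003
```

```bash
python3 - <<'E'
from h import *
f=arm.grab_frame("scene");save(f,"s2.png",(200,180,400,330),4)
E
```

```text
(no output)
```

View pics/s2.png

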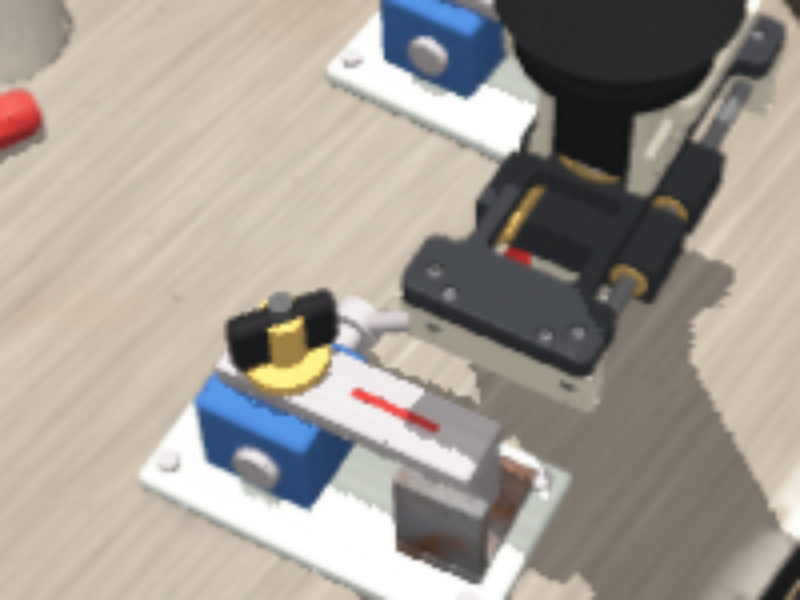

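Request:
servo_tool([
  [[0, -10, 0, 0, 0], [0, -10, 0, -6, 0], [0, -10, 0, -8, 0], [0, -10, 0, -8, 0], [0, -12, 0, -6, 0], [0, -12, 0, -4, 0], [0, -12, 0, -2, 0], [0, 0, 0, 0, 0]],
])

```text
t: 5.25
eef_pos: [0.4297, 0.2163, 0.1334]
ee_rot: [-3.141, 0.0, -2.986]
force: [-0.4, 0.4, 0.4]
width: 0.0007
```

```bash
python3 - <<'E'
from h import *
f=arm.grab_frame("scene");save(f,"s3.png",(200,160,400,310),4)
E
```

```text
(no output)
```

View pics/s3.png

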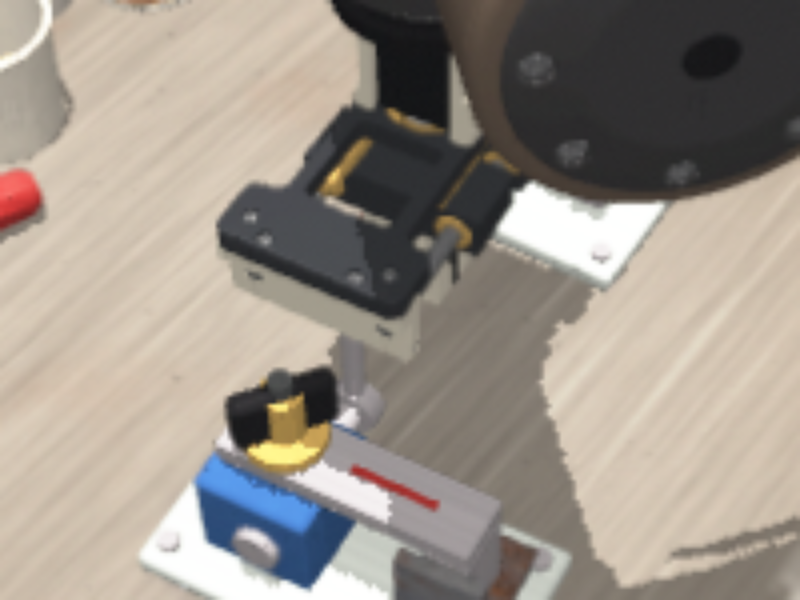

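Request:
servo_tool([
  [[0, -12, 0, 0, 0], [0, -12, 0, 2, 0], [0, -12, 0, 4, 0], [0, -12, 0, 6, 0], [0, -10, 0, 7, 0], [0, -8, 0, 7, 0], [0, -6, 0, 5, 0], [0, 0, 0, 0, 0]],
])

```text
t: 6.3
eef_pos: [0.5003, 0.2277, 0.1022]
ee_rot: [-3.141, 0.0, -2.985]
force: [0.5, -0.2, 0.0]
width: 0.0008
```

```bash
python3 - <<'E'
from h import *
f=arm.grab_frame("scene");save(f,"s4.png",(200,160,400,310),4)
E
```

```text
(no output)
```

View pics/s4.png

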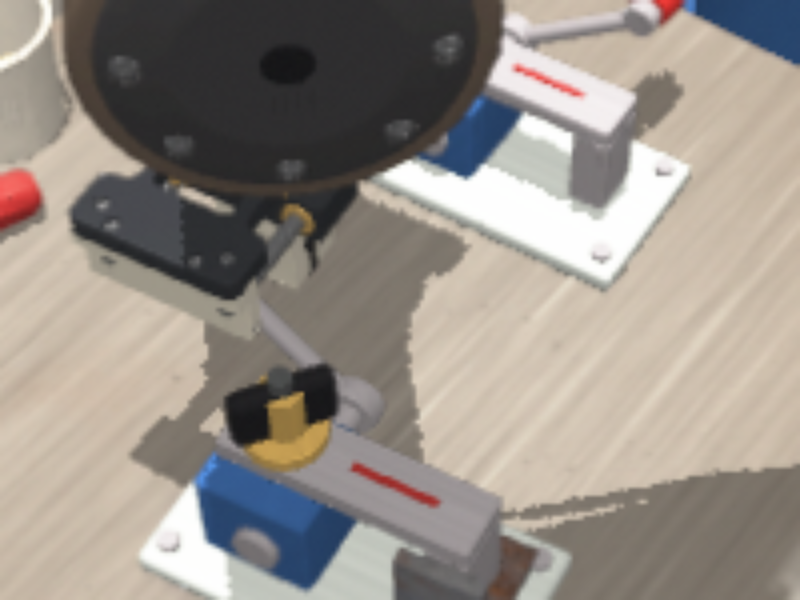

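Request:
servo_tool([
  [[0, 15, 0, 0, 0], [0, 10, 0, -30, 0], [0, 0, -10, -55, 0], [0, 0, -40, -45, 0], [0, 0, -60, 0, 0], [0, 0, -60, 0, 0], [60, 0, -20, 0, 0], [60, 0, 0, 0, 0]],
])

```text
t: 7.35
eef_pos: [0.504, 0.0347, 0.233]
ee_rot: [3.141, 0.001, -2.987]
force: [0.6, 0.9, -0.1]
width: 0.0152
```

```bash
cat > m.py <<'E'
from h import *
import sys
np.set_printoptions(precision=4,suppress=True)
f=arm.grab_frame("top");save(f,sys.argv[1]+"t.png",(150,140,310,260),4)
_,_,R,t=ray(f,(0,0))
uu,vv=np.meshgrid(np.arange(180,260),np.arange(165,260))
n=cv2.undistortPoints(np.stack([uu.ravel(),vv.ravel()],1).astype(float)[:,None],f["camera_matrix"],np.array(f["dist_coeffs"]))[:,0]
z=f["z_map"][vv.ravel(),uu.ravel()]
P=(np.c_[n,np.ones(len(n))]*z[:,None]-t)@R
q=P[(P[:,2]>.108)&(P[:,2]<.125)&(z>0)&(np.hypot(P[:,0]-.4405,P[:,1]-.3022)<.035)]
print("bar",len(q),q.mean(0),cv2.minAreaRect((q[:,:2]*1000).astype(np.float32)));v=np.linalg.svd(q[:,:2]-q[:,:2].mean(0),full_matrices=False)[2];print(np.degrees(np.arctan2(v[0,1],v[0,0]))%180)
for n_ in("top","scene"):
    if n_=="scene":f=arm.grab_frame(n_);save(f,sys.argv[1]+"s.png",(200,160,400,310),4)
    for th in("lever_knob","nut_grip","spare_knob"):
        for r in arm.landmark_of(f,th)[:2]: print(n_,th,np.array(r["xy"]),round(r["p"],2),atz(f,r["xy"],.105 if th[0]=="n" else .089))
E
python3 m.py a
```

```text
bar 0 [nan nan nan] ((0.0, 0.0), (0.0, 0.0), 0.0)m.py:11: RuntimeWarning: Mean of empty slice.
  print("bar",len(q),q.mean(0),cv2.minAreaRect((q[:,:2]*1000).astype(np.float32)));v=np.linalg.svd(q[:,:2]-q[:,:2].mean(0),full_matrices=False)[2];print(np.degrees(np.arctan2(v[0,1],v[0,0]))%180)
  ret = um.true_divide(
Traceback (most recent call last):
  File "m.py", line 11, in <module>
    print("bar",len(q),q.mean(0),cv2.minAreaRect((q[:,:2]*1000).astype(np.float32)));v=np.linalg.svd(q[:,:2]-q[:,:2].mean(0),full_matrices=False)[2];print(np.degrees(np.arctan2(v[0,1],v[0,0]))%180)
                                                                                                                                                                                 ~^^^^^
IndexError: index 0 is out of bounds for axis 0 with size 0
```

View pics/at.png

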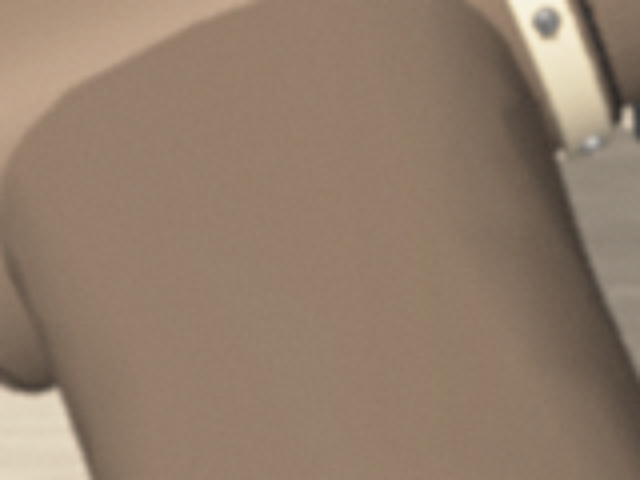

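```bash
cat > m.py <<'E'
from h import *
import sys
np.set_printoptions(precision=4,suppress=True)
for n_ in("top","scene"):
    f=arm.grab_frame(n_);save(f,sys.argv[1]+n_[0]+".png",(150,140,310,260) if n_=="top" else (220,200,370,310),5)
    _,_,R,t=ray(f,(0,0))
    uu,vv=np.meshgrid(np.arange(640),np.arange(400))
    n=cv2.undistortPoints(np.stack([uu.ravel(),vv.ravel()],1).astype(float)[:,None],f["camera_matrix"],np.array(f["dist_coeffs"]))[:,0]
    z=f["z_map"].ravel()
    P=(np.c_[n,np.ones(len(n))]*z[:,None]-t)@R
    q=P[(P[:,2]>.107)&(P[:,2]<.125)&(z>0)&(np.hypot(P[:,0]-.4405,P[:,1]-.3022)<.035)]
    if len(q)>20:
        print(n_,"bar",len(q),q.mean(0),cv2.minAreaRect((q[:,:2]*1000).astype(np.float32)));v=np.linalg.svd(q[:,:2]-q[:,:2].mean(0),full_matrices=False)[2];print("angle",np.degrees(np.arctan2(v[0,1],v[0,0]))%180)
    for th in("lever_knob","nut_grip","spare_knob","t_piece"):
        for r in arm.landmark_of(f,th)[:2]: print(n_,th,np.array(r["xy"]),round(r["p"],2),atz(f,r["xy"],{"n":.105,"t":.041}.get(th[0],.089)))
E
python3 m.py b
```

```text
top nut_grip [374.6 192.3] 0.72 [ 0.4595 -0.0032  0.105 ]
top spare_knob [377.9 196. ] 0.76 [ 0.4546 -0.0122  0.089 ]
scene bar 268 [0.4382 0.306  0.1157] ((439.1803894042969, 304.87451171875), (45.202964782714844, 18.117528915405273), 48.037452697753906)
angle 58.93218645827235
scene lever_knob [259.7 215.1] 0.77 [0.5291 0.2302 0.089 ]
scene nut_grip [267.8 259. ] 0.75 [0.4451 0.3036 0.105 ]
scene spare_knob [364.1 156.6] 0.7 [ 0.4652 -0.0174  0.089 ]
scene t_piece [318.4 298.8] 0.74 [0.3569 0.2822 0.041 ]
```

View pics/bs.png

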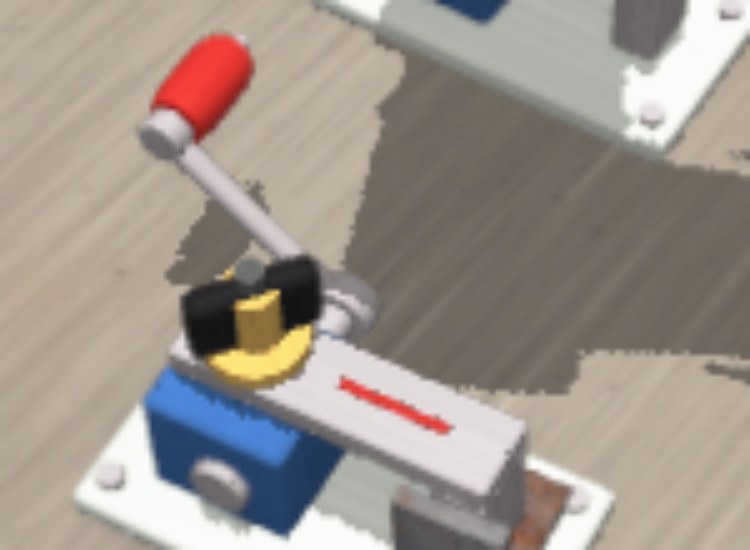

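Request:
servo_tool([
  [[40, 4.3, 55, 0, 0], [40, 4.3, 55, 0, 0], [40, 4.3, 55, 0, 0], [40, 4.3, 55, 0, 0], [40, 4.3, 55, 0, 0], [40, 0, 0, 0, -10.2], [40, 0, 0, 20, -10.2], [40, 0, 0, 20, -10.2]],
])

```text
t: 8.9
eef_pos: [0.4405, 0.3047, 0.1921]
ee_rot: [3.141, 0.0, -2.444]
force: [-0.2, 0.1, 0.2]
width: 0.0398
```

Request:
servo_tool([
  [[40, 0, 0, 10, -10.2], [40, 0, 0, 0, -10.2], [40, 0, 0, 0, 0], [40, 0, 0, 0, 0]],
])

```text
t: 9.4
eef_pos: [0.4407, 0.3044, 0.1827]
ee_rot: [-3.142, 0.0, -2.099]
force: [1.2, -0.7, -1.1]
width: 0.04
```

```bash
python3 - <<'E'
from h import *
s=arm.get_state();print(s["q"],s["eef_pos"],np.degrees(s["ee_rot"]),s["width"])
f=arm.grab_frame("scene");save(f,"s6.png",(200,170,350,290),5)
E
```

```text
[ 9.70684888e-01  1.84692598e-01 -3.88593928e-01 -2.76141550e-07
 -9.97270875e-01 -1.49872775e+00] [0.4406807  0.30435868 0.18267259] [-1.79999028e+02  1.36548487e-02 -1.20254636e+02] 0.03998093081640582
```

View pics/s6.png

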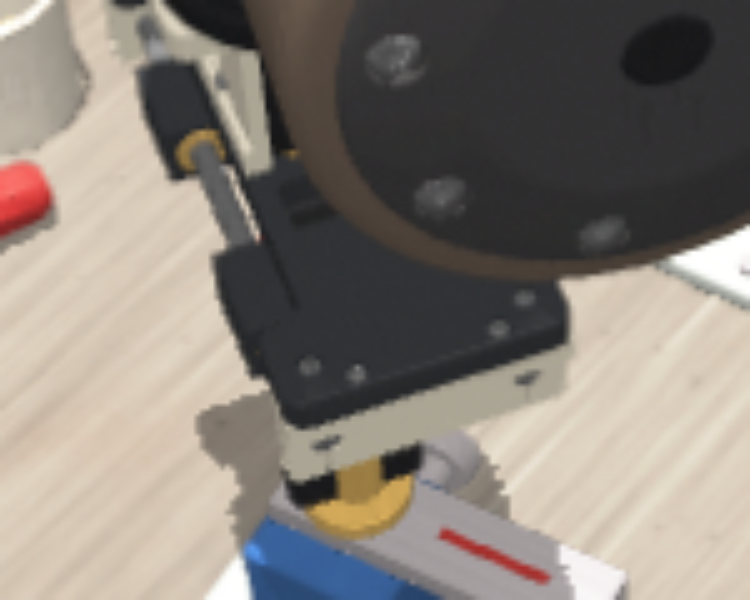

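Request:
servo_tool([
  [[40, 0, 0, 30, 0], [40, 0, 0, 20, 0], [40, 0, 0, 10, 0], [40, 0, 0, 6, 0], [40, 0, 0, 0, 0]],
])

```text
t: 10.07
eef_pos: [0.4407, 0.3044, 0.1167]
ee_rot: [-3.142, 0.0, -2.095]
force: [-0.4, -0.4, -0.2]
width: 0.04
```

Request:
servo_tool([
  [[20, 0, 0, 0, 0], [10, 0, 0, 0, 0], [5, 0, 0, 0, 0], [5, 0, 0, 0, 0], [5, 0, 0, 0, 0]],
], squeeze=15)

```text
t: 10.7
eef_pos: [0.4415, 0.304, 0.1169]
ee_rot: [-3.14, 0.0, -2.095]
force: [5.0, -2.9, -0.7]
width: 0.0117
```

Request:
servo_tool([
  [[5, 0, -1.5, 0, 0], [5, 0, 0, 0, 7], [5, 0, 0, 0, 7], [5, 0, 0, 0, 7], [5, 0, 0, 0, 7], [5, 0, 0, 0, 7], [5, 0, 0, 0, 7], [5, 0, 0, 0, 7]],
], squeeze=25)

```text
t: 11.7
eef_pos: [0.4421, 0.3033, 0.1169]
ee_rot: [-3.141, 0.0, -2.954]
force: [0.8, -2.4, 2.3]
width: 0.0121
```

Request:
servo_tool([
  [[5, 0, 0, 0, 2], [5, 0, 0, 0, 0], [5, 0, 0, 0, 0]],
])

```text
t: 12.08
eef_pos: [0.4421, 0.3033, 0.1169]
ee_rot: [-3.141, 0.0, -2.983]
force: [1.5, -3.8, 6.3]
width: 0.0118
```

Request:
servo_tool([
  [[40, 0, 0, 0, 0], [40, 0, 0, 0, 0], [40, 0, 0, -20, 0], [40, 0, 0, -40, 0], [40, 0, 0, -50, 0], [0, -15, -40, 0, 0], [0, -20, -55, 0, 0], [0, -20, -55, 0, 0]],
])

```text
t: 13.08
eef_pos: [0.5201, 0.1631, 0.2266]
ee_rot: [3.141, 0.0, -2.983]
force: [1.5, 0.8, -0.4]
width: 0.0157
```

Request:
servo_tool([
  [[0, -20, -55, 0, 0], [0, -15, -55, 0, 0], [0, 0, 0, 0, 0]],
])

```text
t: 13.45
eef_pos: [0.5722, 0.0576, 0.2258]
ee_rot: [-3.141, -0.001, -2.989]
force: [0.6, 0.5, 0.5]
width: 0.0001
```

```bash
python3 m.py c
```

```text
top spare_knob [378.3 190.3] 0.8 [ 0.466  -0.0131  0.089 ]
scene bar 261 [0.438  0.3058 0.1156] ((439.95782470703125, 304.4358825683594), (45.50271987915039, 18.785377502441406), 19.635473251342773)
angle 10.310236901372178
scene lever_knob [261.6 213.8] 0.83 [0.5284 0.2258 0.089 ]
scene nut_grip [266.  259.8] 0.76 [0.4463 0.3066 0.105 ]
scene spare_knob [364.2 160. ] 0.65 [ 0.4594 -0.0089  0.089 ]
scene t_piece [315.9 296.6] 0.77 [0.3628 0.2813 0.041 ]
```

View pics/cs.png

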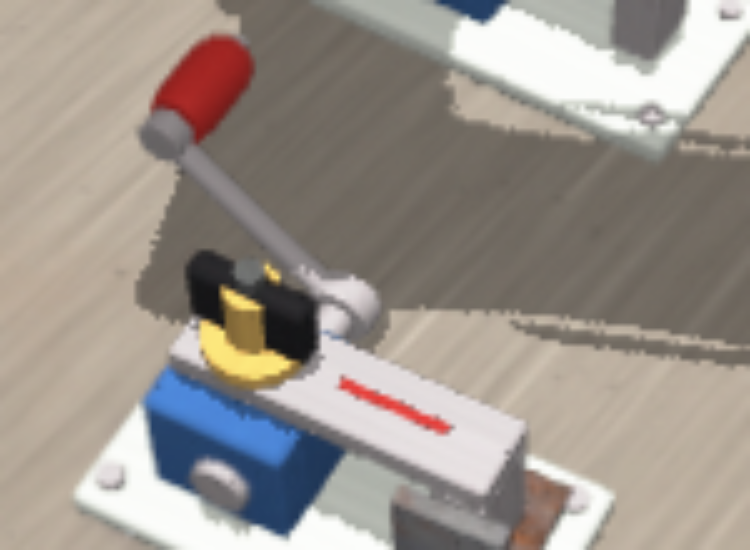

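Request:
servo_tool([
  [[0, -5, 59.7, 0, 0], [0, -5, 59.7, 0, 0], [0, -3, 59.7, 0, 0], [0, 0, 0, 30, 0], [0, 0, 0, 35, 0], [0, 0, 0, 0, 0]],
])

```text
t: 14.7
eef_pos: [0.5546, 0.2391, 0.1591]
ee_rot: [-3.139, -0.005, -2.984]
force: [-0.0, 0.2, 0.5]
width: 0.0006
```

Request:
servo_tool([
  [[0, -2, -3, 25, 0], [0, 0, 0, 20, 0], [0, 0, 0, 14, 0], [0, 0, 0, 0, 0]],
])

```text
t: 15.2
eef_pos: [0.5587, 0.2369, 0.1026]
ee_rot: [-3.141, -0.001, -2.985]
force: [-0.2, 0.4, -0.1]
width: 0.0006
```

```bash
python3 - <<'E'
from h import *
f=arm.grab_frame("scene");save(f,"s8.png",(200,170,350,290),5)
E
```

```text
(no output)
```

View pics/s8.png

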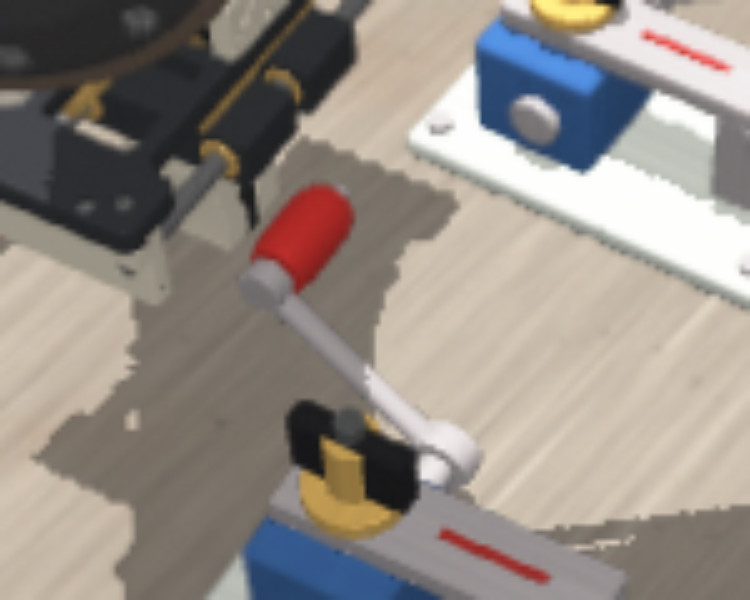

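Request:
servo_tool([
  [[0, 10, 0, 0, 0], [0, 10, 0, -5, 0], [0, 10, 0, -7, 0], [0, 10, 0, -8, 0], [0, 12, 0, -6, 0], [0, 12, 0, -4, 0], [0, 12, 0, -2, 0], [0, 12, 0, 0, 0]],
])

```text
t: 16.25
eef_pos: [0.4708, 0.223, 0.1345]
ee_rot: [-3.142, -0.0, -2.985]
force: [2.0, 0.0, 0.0]
width: 0.0003
```

Request:
servo_tool([
  [[0, 12, 0, 0, 0], [0, 12, 0, 2, 0], [0, 12, 0, 4, 0], [0, 12, 0, 6, 0], [0, 10, 0, 7, 0], [0, 6, 0, 6, 0], [0, 0, 0, 0, 0]],
])

```text
t: 17.12
eef_pos: [0.4078, 0.213, 0.109]
ee_rot: [-3.141, -0.001, -2.985]
force: [0.1, -0.4, 0.3]
width: 0.0005
```

Request:
servo_tool([
  [[0, 3, 0, 3, 0], [0, 2, 0, 3, 0], [0, 1.5, 0, 0, 0], [0, 0, 0, 0, 0]],
])

```text
t: 17.62
eef_pos: [0.4045, 0.2132, 0.1046]
ee_rot: [3.141, 0.004, -2.984]
force: [11.8, -3.8, 0.5]
width: 0.0003
```

Stop contact felt (12 N): the lever is at its closed stop. Back off and look.

Request:
servo_tool([
  [[0, -10, 0, 0, 0], [0, -15, 0, -10, 0], [0, 0, 0, -50, 0], [0, 0, 0, -55, 0], [0, -20, -50, -20, 0], [0, -20, -55, 0, 0], [0, -20, -55, 0, 0], [0, 0, 0, 0, 0]],
])

```text
t: 18.62
eef_pos: [0.512, 0.0643, 0.2378]
ee_rot: [-3.141, -0.002, -2.99]
force: [-0.4, 0.7, -0.4]
width: 0.0005
```

```bash
python3 m.py d
```

```text
top spare_knob [376.9 191. ] 0.6 [ 0.4646 -0.0103  0.089 ]
scene bar 226 [0.4384 0.3053 0.1132] ((439.3222351074219, 304.188720703125), (44.494789123535156, 19.22378921508789), 20.626802444458008)
angle 10.316979382973273
scene lever_knob [334.1 249.7] 0.65 [0.3763 0.2123 0.089 ]
scene nut_grip [266.7 263.3] 0.88 [0.4409 0.3112 0.105 ]
scene spare_knob [365.4 157.8] 0.63 [ 0.4611 -0.016   0.089 ]
scene t_piece [316.6 299. ] 0.69 [0.359  0.2844 0.041 ]
```

View pics/ds.png

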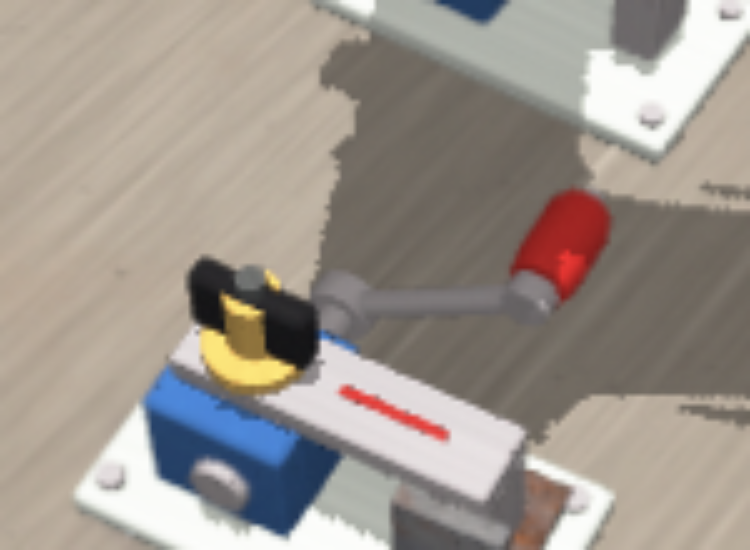

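```bash
python3 -c "
from station import arm
print(arm.job_done())"
```

```text
the job is handed in; nothing more can be done
None
```

I carried out the whole sequence on the T-piece clamp and handed the job in after about 19 s of the 61 s allowed. `job_done` reports no verdict, so the result rests on my own checks.

- **Opening:** I pushed the red handle over with shut fingers to about 1.85 rad. I estimated that from the finger position, and the picture afterwards showed the lever open.
- **Nut:** I gripped the bar and turned it about 51° clockwise. After closing, the bar measured about 10° against a strap direction of about 9°, so it is within roughly 1–2° of where it should lie.
- **Closing:** I pushed the handle back until the force rose to about 12 N at its stop. The network then put it at (0.376, 0.212), where the geometry predicts (0.379, 0.212).
- **T-piece and empty clamp:** Both read within about 1 cm of their starting positions. That is no more than the networks' own scatter, and I saw no contact with either.
- **Robot:** The arm is raised clear and touches nothing.

The arm blocked the top camera's view of this clamp for every check after the first move, so those checks came from the scene camera only.

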